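# Index the bending jig's swing arm one hole

## Robot

A 6-joint arm with a two-finger parallel gripper is mounted at the origin on the work surface. World frame = base frame: x ahead of the robot, y to its left, z up, the work surface at z = 0. Lengths are in m, angles in rad, forces in N, time in s.
With the tool pointing down it reaches from about 0.3 to 0.775 m from the base axis. Payload 14.6 kg.
Tool frame: the origin (TCP) lies midway between the tips of the shut fingers; the grasp point (between the pads) lies 19 mm behind it (ctrl.grip_depth is the distance from the TCP to the grasp point, in m); z points along the fingers, x is the direction in which the jaws open and shut, and the axes are right-handed (so a half turn about z gives the same grasp; the last joint's range is limited). The gripper opens to 94 mm and grips with 3 to 60 N. Pads are 16 mm wide; open, the fingers measure 119 mm over their backs; the gripper's body (75 mm by 177 mm) begins 78 mm behind the grasp point.
Start: joints at [1.23, 0.3, 1.521, -0, 1.321, -0.067], TCP at [0.149, 0.53, 0.205] pointing down, gripper open.
Joint ranges: [-3.03, 3.03], [-0.79, 2.21], [0.23, 2.52], [-1.04, 4.18], [0, 3.07], [-2.55, 2.55]. Speed limits (rad/s): [2.22, 2.22, 2.57, 3.14, 3.14, 3.14].

## Interface

Orientations are given as [roll, pitch, yaw] about the fixed x, y, z axes, in that order (R = Rz(yaw) Ry(pitch) Rx(roll)).
In Python, from station import ctrl gives the robot as it stands.
- The arm moves only by the tool play_rows, never from a script. Its argument "steps" is a list that holds one entry, the list of rows, each a list of 7 numbers: the shift along the tool's x, y, z in cm, then the turn, a rotation vector about the tool's x, y, z in rad, then the opening, from 0 (shut) to 1 (fully open). In form: [[[x, y, z, ax, ay, az, hand], ...]]. A call has 1 to 20 rows; each row is the pose to reach, as a shift and turn from the pose measured when the call began, along the tool's axes at that moment; what a row does not reach only later rows make up. A row lasts 1/12 s, in which the tool goes at most 41.7 mm and 7.16 degrees, less where a joint would pass 70% of its speed; a pose out of reach is approached as far as the arm can. A call with a gripper value outside its range is refused whole. The fingers move at their own pace and stop on an object; "force" is the grip in N (left out, the last holds). Time passes only in rows, so rows that repeat a pose let the fingers close. It gives the time, the measured TCP pose, the force and the opening at its end, in the units of the state.
- ctrl.get_obs(): the state, without advancing time (a new reading comes with each control period).
- ctrl.camera(name): name is "side" or "top" or "wrist"; returns a dict with "frame" (384x512x3 uint8, blue, green, red), "fovy" (degrees; the focal length in pixels is half the picture's height over the tangent of half this angle, whatever the lens; pixels are square), "cx", "cy" (the principal point, pixels), "D" ([k1, k2, p1, p2, k3] as OpenCV has them; the pictures are not rectified), "world_to_cam" (4x4, takes a point from world to camera coordinates). Camera axes: x right, y up, looking along -z (the intrinsics and any distortion apply to the point x, -y, -z); pixel columns grow to the right and rows downward; lengths in m; the calibration is good to about 2 mm. A picture is of the moment at which its call begins. There is no depth.
- ctrl.hand_in(): hands the job in, once; it reports no verdict.
The state is a dict: "time_s": time; "qpos": joint angles; "joint_vel": joint speeds; "tau": joint torques, N m; "ee_pos": TCP position; "eef_rot": TCP orientation; "force": force on the tool from outside, world axes, zero at the start; "moment": the same for the moment, N m; "grip_width": finger opening in m.
Only numpy, scipy, OpenCV 4.12 (cv2) and the standard library are available. Lean on these libraries where they do the work, as an engineer would, in place of code of your own. Each camera call takes 0.05 s, during which the arm holds its last target. There are 200 camera calls.

## Task

Reset the bending jig for the next bend: hook a fingertip under the yellow pull ring (do not pinch it) and gently lift the spring pin out of its hole, swing the arm one hole towards the orange flag, no farther and not the other way, and let the pin drop fully home in that hole. Then take the finger out of the ring and leave the arm standing there, clear of everything. Pick nothing up, and leave the tools, tins and steel around the jig where they lie.

Things in the scene. Friction and masses are not known exactly. Their poses are not given: they have to be found in the camera images.
- jig: Bending jig bolted to the bench: blue base plate 325 x 330 x 12 mm, dark round die (60 mm diameter, top 70 mm high) on the pivot. Right of the die (seen from the robot) a steel quadrant, top 32 mm above the bench, with five square 13 mm holes. Origin: on the pivot axis, at bench height. z up; -x points from the pivot to the middle hole, roughly to the robot's right; +y points roughly towards the robot.
- swing (a joint): Angle (rad) of the grey swing arm about the pivot: 0 in the middle hole, where it starts; +0.262 in the next hole towards the robot (jig's +y side), -0.262 in the next one away; stops at +-0.62. Friction 0.2 N m; stays where left; locked while the pin is in a hole. Flat bar 34 mm wide, top 48 mm above the bench; boss round the pin to 61 mm; a roller 66 mm from the pivot to 78 mm.
- plunger (a joint): Height (m) of the spring index pin: 0 fully home in a hole, 0.012 when its round tip (10 mm diameter) rides on top of the quadrant between holes, 0.034 at the upper stop. Spring and weight drive it down with 5 N at home, 9 N at the stop. Let go between two holes it rides on the quadrant and drops by itself when the arm is pushed over a hole.
- ring_top (a point): Middle of the underside of the ring's top bar, 126 mm above the bench with the pin home; rises and swings with the pin, 180 mm from the pivot. x points along the arm from the pin to the pivot, y along the top bar, z up. A finger put through the ring along the arm from either side, tilted about 45 degrees, lifts it by this bar and swings the arm by the ring's sides.
- hole_near (a point): Mouth of the next hole on the jig's +y side (towards the robot), on top of the quadrant. The holes lie on a circle of radius 180 mm about the pivot, 15 degrees (47 mm) apart.
- hole_far (a point): Mouth of the next hole on the jig's -y side (away from the robot), on top of the quadrant.
- flag_orange: Fixed orange flag (36 mm wide, 62 mm high above its foot) standing on the base plate at one end of the quadrant: it shows which way the arm has to go. Origin at its foot.
- flag_white: Fixed white flag of the same shape at the other end of the quadrant. Origin at its foot.
- hammer_mid (a point): Loose hammer with a wooden handle, 260 mm long, lying; its middle. To be left alone.
- brush_mid (a point): Loose brush with a wooden handle, 200 mm long, lying; its middle. To be left alone.
- wax_tin_mid (a point): Loose brass-coloured tin, 72 mm diameter, 55 mm high; its middle. To be left alone.
- oil_mid (a point): Loose amber bottle, 60 mm diameter, 150 mm high; its middle. To be left alone.
- wrench_mid (a point): Loose steel wrench, 180 mm long, 8 mm thick, lying; its middle. To be left alone.
- punch_mid (a point): Loose steel punch, 140 mm long, 16 mm thick, lying; near its middle. To be left alone.
- flat_bar_mid (a point): Loose steel flat bar 150 x 22 x 8 mm lying on the jig's base plate behind the die; its middle. To be left alone.
- ring: The yellow pull ring fixed on top of the pin: an upright loop of 8 mm round bar, its plane square to the arm, so that its opening faces along the arm. Opening 60 mm wide (36 mm straight at the top, rounded corners) and 52 mm high. Origin: middle of its lower bar, 56 mm below ring_top, on the pin's axis; same axes as ring_top.

How it is judged:
By the outcome, as a careful person would: the job done as asked, in the order asked, and still so for the second after the job is handed in, with the robot touching nothing.
It also fails if it takes over 45 s, if anything falls off the work surface, if the arm or the gripper's body presses on something with over 40 N, if the wrist force passes 120 N, or if a joint passes its speed limit or range.

## Working session

There is one attempt and no reset: what is moved stays moved. The work goes in short steps, Python scripts to look and compute and a tool call to move; the robot and the scene stay as the last step left them, time stands still between calls to the robot, and variables do not carry over. Pictures are saved under pics/ and viewed, about 8 in all and at most 12, crops included, and the job is handed in when it is done.

Besides the shell and the picture viewer there is one more tool, called after ">>>" as name(argument=value, ...), one argument or row to a line, values as JSON. play_rows: Moves the arm, as the interface text tells. Its arguments: {"type":"object","properties":{"steps":{"type":"array"},"force":{"type":"number"}},"required":["steps"]}

```bash
mkdir -p pics; ls; python3 - <<'E'
from station import ctrl
import cv2
o=ctrl.get_obs();print({k:o[k] for k in('time_s','ee_pos','eef_rot','force','grip_width')})
for n in('top','side'):
    c=ctrl.camera(n);cv2.imwrite(f'pics/{n}0.png',cv2.resize(c['frame'],(800,600)));print(n,c['fovy'],c['cx'],c['cy'],c['D'],c['world_to_cam'])
E
```

```text
pics
{'time_s': 0.0, 'ee_pos': array([0.14863737, 0.52927028, 0.20489365]), 'eef_rot': array([-3.14154152e+00,  1.14157772e-03,  1.29701531e+00]), 'force': array([-0.57558985,  0.60995648, -0.20156838]), 'grip_width': 0.09410902873482632}
top 56.4270297680199 253.92777945402014 190.82811283932168 [-0.04238086  0.          0.          0.          0.        ] [[ 0.01340755 -0.99966317  0.02222136  0.01377625]
 [ 0.99425123  0.01568937  0.1059166  -0.57515911]
 [-0.10622957  0.02067354  0.99412669 -1.42490141]
 [ 0.          0.          0.          1.        ]]
side 42.57007279140626 261.0847960497478 190.60518795855293 [-0.13539386  0.          0.          0.          0.        ] [[-0.9533403  -0.30180272 -0.00757493  0.55703975]
 [ 0.23094811 -0.74522386  0.62554326 -0.16766549]
 [-0.19443568  0.59460619  0.78015271 -1.5582312 ]
 [ 0.          0.          0.          1.        ]]
```

View pics/top0.png

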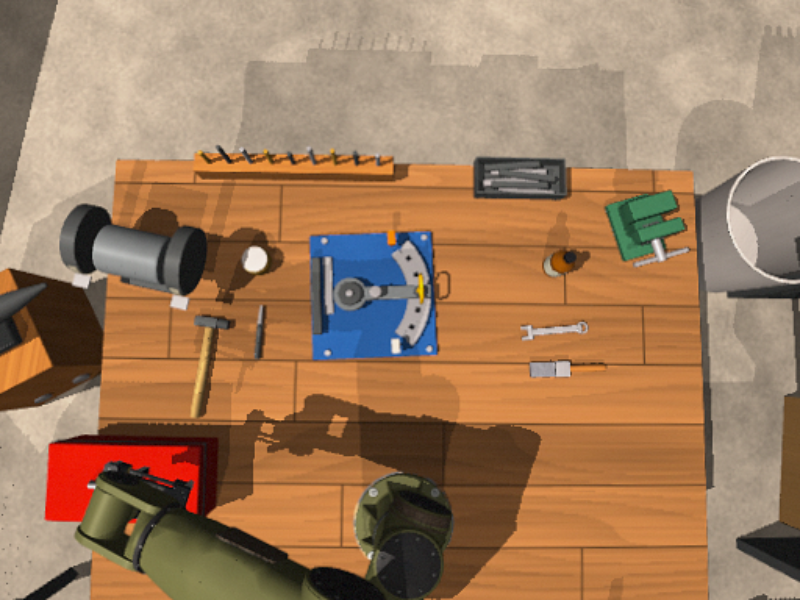

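View pics/side0.png

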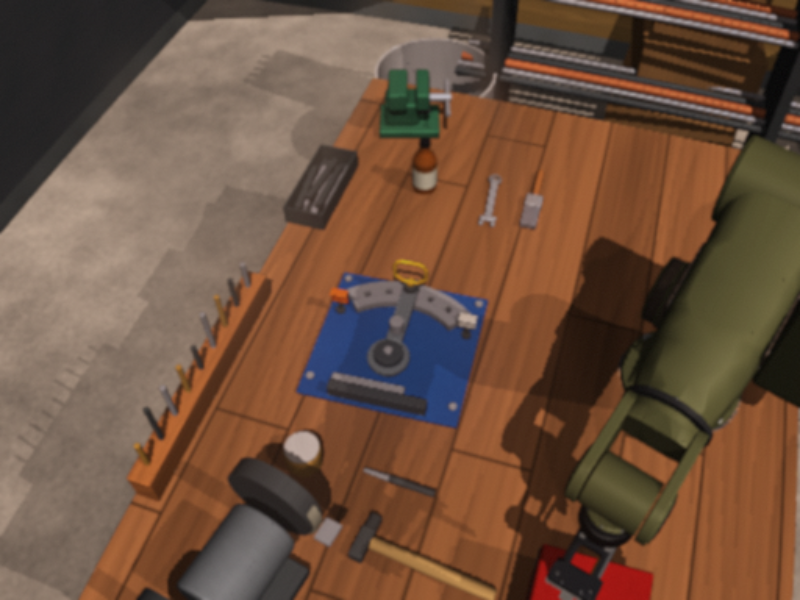

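Top view: the orange flag is at (392,237), on the side away from the robot, and the white flag is at (397,345). So the target is hole_far, which means swinging towards world +x. The ring is at about (421,288) and the die at (350,292). Next I'll crop both views for precise pixels.

```bash
cat > h.py <<'E'
from station import ctrl
import cv2, numpy as np
from scipy.spatial.transform import Rotation as Ro
def K(c):
    f=c['frame'].shape[0]/2/np.tan(np.radians(c['fovy'])/2)
    return np.array([[f,0,c['cx']],[0,f,c['cy']],[0,0,1]])
def ray(c,uv):
    p=cv2.undistortPoints(np.array([[uv]],float),K(c),np.array(c['D'],float))[0,0]
    M=np.array(c['world_to_cam']);R=M[:3,:3];o=-R.T@M[:3,3]
    return o,R.T@np.array([p[0],-p[1],-1])
def atz(c,uv,z):
    o,d=ray(c,uv);return o+d*(z-o[2])/d[2]
def proj(c,P):
    P=np.atleast_2d(P).astype(float);M=np.array(c['world_to_cam']);q=(M[:3,:3]@P.T).T+M[:3,3];q=q*[1,-1,-1]
    return cv2.projectPoints(q,np.zeros(3),np.zeros(3),K(c),np.array(c['D'],float))[0][:,0]
def crop(c,name,u0,v0,w,h,s):
    cv2.imwrite(name,cv2.resize(c['frame'][v0:v0+h,u0:u0+w],None,fx=s,fy=s,interpolation=cv2.INTER_CUBIC))
E
python3 - <<'E'
from h import *
a=ctrl.camera('top');b=ctrl.camera('side')
A=cv2.resize(a['frame'][140:240,190:300],None,fx=3.6,fy=3.6*1,interpolation=cv2.INTER_CUBIC)
B=cv2.resize(b['frame'][155:275,185:320],None,fx=2.9,fy=2.9,interpolation=cv2.INTER_CUBIC)
h=max(A.shape[0],B.shape[0]);A=cv2.copyMakeBorder(A,0,h-A.shape[0],0,0,0);B=cv2.copyMakeBorder(B,0,h-B.shape[0],0,0,0)
cv2.imwrite('pics/c1.png',np.hstack([A,B]));print(A.shape,B.shape)
E
```

```text
(360, 396, 3) (360, 392, 3)
```

View pics/c1.png

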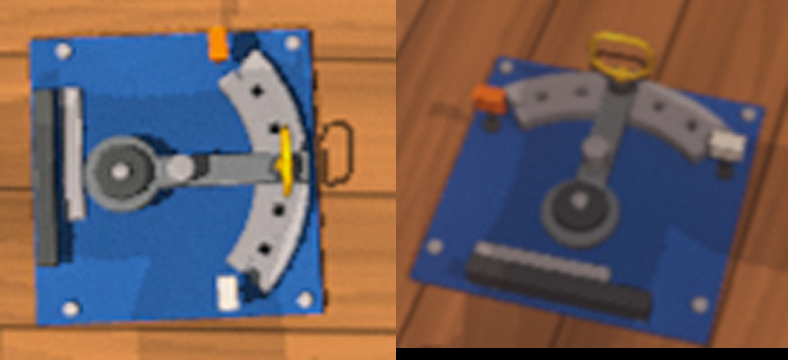

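Left crop (top view): the holes are at (257,91), (275,129), (279,210) and (265,249), the die centre is at (121,171), and the ring's top bar at (286,161). Right crop (side view): the holes are at (541,97), (581,91), (659,106) and (691,125), and the ring's top bar at (622,37).

```bash
cat >> h.py <<'E'
def jig(p,s,r=.18,z=.032):
    l=r*np.array([-np.cos(s),np.sin(s)]);c,q=np.cos(p[2]),np.sin(p[2])
    return np.array([p[0]+c*l[0]-q*l[1],p[1]+q*l[0]+c*l[1],z])
E
python3 - <<'E'
from h import *
from scipy.optimize import least_squares
a=ctrl.camera('top');b=ctrl.camera('side')
tp=np.array([(257,91),(275,129),(279,210),(265,249),(121,171),(286,161)])/3.6+[190-.36,140-.36]
sp=(np.array([(541,97),(581,91),(659,106),(691,125),(622,37)])-[396,0])/2.9+[185-.33,155-.33]
d=.2618
def pts(p):return [jig(p,s) for s in(-2*d,-d,d,2*d)]
def top(p):return pts(p)+[jig(p,0,0,.07),jig(p,0,.18,.13)]
def side(p):return pts(p)+[jig(p,0,.18,.132)]
f=lambda p:np.r_[(proj(a,top(p))-tp).ravel(),(proj(b,side(p))-sp).ravel()]
r=least_squares(f,[.6,.1,1.57],loss='soft_l1');p=r.x
print(p,np.round(f(p).reshape(-1,2),2))
for n,s in(('far',-d),('mid',0),('near',d)):print(n,jig(p,s))
for w in('top','side'):
  g=(lambda p:(proj(a,top(p))-tp).ravel()) if w=='top' else (lambda p:(proj(b,side(p))-sp).ravel())
  print(w,least_squares(g,p).x)
np.save('p.npy',p)
# move to a pre-pose: tool z 45deg, through ring from outside
m=jig(p,0,.18,.126);u=jig(p,0,0,.126)-m;u/=np.linalg.norm(u)
print('u',u)
z=(u-[0,0,1])/2**.5;x=np.cross([0,0,1],u)*-1  # horizontal, sign: 
if x[0]<0:x=-x
y=np.cross(z,x);R=np.c_[x,y,z]
o=ctrl.get_obs();R0=Ro.from_euler('xyz',o['eef_rot'])
print('R',R,'rotvec tool',(R0.inv()*Ro.from_matrix(R)).as_rotvec(),'axes0',R0.as_matrix())
E
```

```text
[0.5820491  0.14659734 1.61997395] [[-0.2   0.55]
 [-0.4   0.34]
 [-0.61  0.57]
 [-0.74  0.58]
 [-0.55  0.33]
 [ 0.05 -0.27]
 [-0.07 -1.29]
 [-0.09 -0.74]
 [-0.3  -0.58]
 [ 0.06 -0.51]
 [-0.67 -0.41]]
far [ 0.63712721 -0.02476894  0.032     ]
mid [ 0.5908975  -0.03318504  0.032     ]
near [ 0.54406479 -0.02934922  0.032     ]
top [0.5828454  0.14497308 1.62442063]
side [0.57830106 0.14915321 1.63263907]
u [-0.04915781  0.99879102  0.        ]
R [[ 0.99879102  0.03475982 -0.03475982]
 [ 0.04915781 -0.70625191  0.70625191]
 [-0.         -0.70710678 -0.70710678]] rotvec tool [0.67902582 0.4889573  1.1795022 ] axes0 [[ 2.70371313e-01  9.62756117e-01 -1.13656592e-04]
 [ 9.62756038e-01 -2.70371337e-01 -3.88384847e-04]
 [-4.04649372e-04 -4.41544917e-06 -9.99999918e-01]]
```

```bash
cat >> h.py <<'E'
def frame(p,s):
    m=jig(p,s,.18,0);u=jig(p,s,0,0)-m;u/=np.linalg.norm(u)
    z=(u-[0,0,1])/2**.5;x=np.cross(u,[0,0,1]);y=np.cross(z,x)
    return np.c_[x,y,z]
def tgt(p,s,h,back=0,dx=0,tip=.024):
    """axis crosses ring plane at height h, tip past it; back along -z; dx tangential (+ = towards far)"""
    R=frame(p,s);return jig(p,s,.18,h)+R[:,2]*(tip-back)+R[:,0]*dx,R
def row(P,R):
    o=ctrl.get_obs();R0=Ro.from_euler('xyz',o['eef_rot']).as_matrix()
    print(np.round(R0.T@(P-o['ee_pos'])*100,2),np.round(Ro.from_matrix(R0.T@R).as_rotvec(),3))
E
python3 - <<'E'
from h import *
p=np.load('p.npy');P,R=tgt(p,0,.1,.12);print(P,R);row(P+[0,0,.08],R)
E
```

```text
[ 0.59423444 -0.10098522  0.16788225] [[ 0.99879102  0.03475982 -0.03475982]
 [ 0.04915781 -0.70625191  0.70625191]
 [-0.         -0.70710678 -0.70710678]]
[-48.65  59.94  -4.24] [0.679 0.489 1.18 ]
```

>>> play_rows(
  steps=[
    [[-48.6,60,-4.2,0.679,0.489,1.18,0],[-48.6,60,-4.2,0.679,0.489,1.18,0],[-48.6,60,-4.2,0.679,0.489,1.18,0],[-48.6,60,-4.2,0.679,0.489,1.18,0],[-48.6,60,-4.2,0.679,0.489,1.18,0],[-48.6,60,-4.2,0.679,0.489,1.18,0],[-48.6,60,-4.2,0.679,0.489,1.18,0],[-48.6,60,-4.2,0.679,0.489,1.18,0],[-48.6,60,-4.2,0.679,0.489,1.18,0],[-48.6,60,-4.2,0.679,0.489,1.18,0],[-48.6,60,-4.2,0.679,0.489,1.18,0],[-48.6,60,-4.2,0.679,0.489,1.18,0],[-48.6,60,-4.2,0.679,0.489,1.18,0],[-48.6,60,-4.2,0.679,0.489,1.18,0],[-48.6,60,-4.2,0.679,0.489,1.18,0],[-48.6,60,-4.2,0.679,0.489,1.18,0],[-48.6,60,-4.2,0.679,0.489,1.18,0],[-48.6,60,-4.2,0.679,0.489,1.18,0],[-48.6,60,-4.2,0.679,0.489,1.18,0],[-48.6,60,-4.2,0.679,0.489,1.18,0]],
  ],
)

```text
time_s: 1.97
ee_pos: [0.5973, -0.1055, 0.2454]
eef_rot: [-2.356, 0.001, 0.045]
force: [-0.8, 0.0, 0.0]
grip_width: 0.0005
```

```bash
python3 - <<'E'
from h import *
p=np.load('p.npy');P,R=tgt(p,0,.1,.10);row(P,R)
o=ctrl.get_obs();print(o['qpos'],o['force'],o['grip_width'])
c=ctrl.camera('wrist');cv2.imwrite('pics/w1.png',c['frame']);print(proj(c,[jig(p,0,.18,.13),jig(p,0,.18,.07),o['ee_pos']]))
b=ctrl.camera('side');cv2.imwrite('pics/w1.png',np.hstack([cv2.resize(c['frame'],(480,360)),b['frame'][60:300,150:350].repeat(1,0)[:240]][:1]))
E
```

```text
[-0.28  5.15  7.82] [-0.    -0.002 -0.004]
[-0.50952923  0.61311819  1.16312711  0.66361807  1.79362739 -0.54778815] [-0.79250627  0.03242306  0.02360775] 0.0004536791932659354
[[254.98450279 210.75593696]
 [255.45551168 232.68719349]
 [258.213394   240.01698162]]
```

View pics/w1.png

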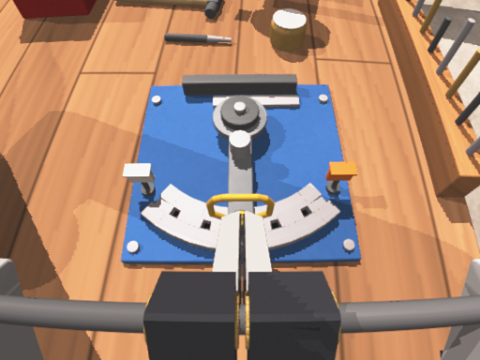

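The wrist view shows the ring's top bar at (240,196) in the scaled image, where I predicted it. The holes and both flags are visible. I'll go to the pre-pose and insert.

>>> play_rows(
  steps=[
    [[-0.1,2.5,4,0,0,0,0],[-0.3,5.1,7.8,0,0,0,0],[-0.3,5.1,7.8,0,0,0,0],[-0.3,5.1,7.8,0,0,0,0],[-0.3,5.1,9,0,0,0,0],[-0.3,5.1,10,0,0,0,0],[-0.3,5.1,11,0,0,0,0],[-0.3,5.1,12,0,0,0,0],[-0.3,5.1,13,0,0,0,0],[-0.3,5.1,13.8,0,0,0,0],[-0.3,5.1,14.5,0,0,0,0],[-0.3,5.1,15.2,0,0,0,0],[-0.3,5.1,15.9,0,0,0,0],[-0.3,5.1,16.5,0,0,0,0],[-0.3,5.1,17,0,0,0,0],[-0.3,5.1,17.4,0,0,0,0],[-0.3,5.1,17.4,0,0,0,0]],
  ],
)

```text
time_s: 3.48
ee_pos: [0.5875, -0.0141, 0.0866]
eef_rot: [-2.355, 0.002, 0.048]
force: [0.8, -0.2, 0.0]
grip_width: 0.0005
```

```bash
python3 - <<'E'
from h import *
p=np.load('p.npy');P,R=tgt(p,0,.1);row(P,R)
o=ctrl.get_obs();print(o['force'],o['moment'])
c=ctrl.camera('wrist');b=ctrl.camera('side')
B=cv2.resize(b['frame'][140:220,200:310],None,fx=3.5,fy=3.5,interpolation=cv2.INTER_CUBIC)
C=c['frame'][130:330,130:400];C=cv2.resize(C,None,fx=1.4,fy=1.4);C=C[:280]
print(B.shape,C.shape);cv2.imwrite('pics/w2.png',np.hstack([C,B]))
E
```

```text
[0.24 0.41 0.09] [-0.001  0.001 -0.003]
[ 0.78368872 -0.23442286  0.0208307 ] [-0.36093857  0.07353699  0.02350018]
(280, 385, 3) (280, 378, 3)
```

View pics/w2.png

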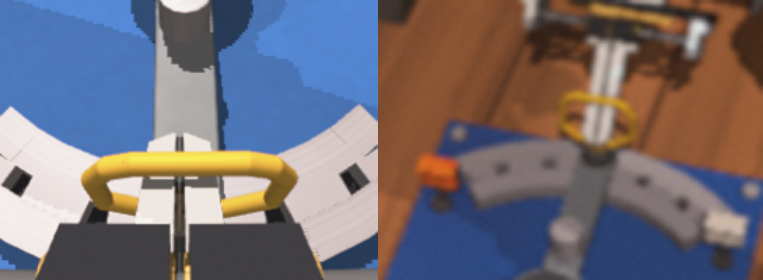

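The finger is through the ring: the bar crosses the fingers at (180,163) left, and the force is about zero. Now I'll lift gently.

>>> play_rows(
  steps=[
    [[0.1,-0.2,-0.2,0,0,0,0],[0.2,-0.4,-0.4,0,0,0,0],[0.2,-0.6,-0.6,0,0,0,0],[0.2,-0.8,-0.8,0,0,0,0],[0.2,-1.0,-1.0,0,0,0,0],[0.2,-1.2,-1.2,0,0,0,0],[0.2,-1.4,-1.4,0,0,0,0],[0.2,-1.6,-1.6,0,0,0,0],[0.2,-1.8,-1.8,0,0,0,0],[0.2,-1.9,-1.9,0,0,0,0],[0.2,-1.9,-1.9,0,0,0,0]],
  ],
)

```text
time_s: 4.5
ee_pos: [0.5898, -0.0147, 0.1143]
eef_rot: [-2.356, 0.001, 0.048]
force: [1.2, -3.6, -7.8]
grip_width: 0.0
```

```bash
python3 - <<'E'
from h import *
p=np.load('p.npy');P,R=tgt(p,0,.1);row(P,R)
o=ctrl.get_obs();print(o['force'],o['moment'])
c=ctrl.camera('wrist');b=ctrl.camera('side')
B=cv2.resize(b['frame'][140:220,200:310],None,fx=3.5,fy=3.5,interpolation=cv2.INTER_CUBIC)
C=c['frame'][130:330,130:400];C=cv2.resize(C,None,fx=1.4,fy=1.4);C=C[:280]
cv2.imwrite('pics/w3.png',np.hstack([C,B]))
for h in(.13,.14,.15,.16):print(h,((proj(c,jig(p,0,.18,h))-[130,130])*1.4).round(1),((proj(b,jig(p,0,.18,h))-[200,140])*3.5+[385,0]).round(1))
E
```

```text
[0.02 2.32 2.1 ] [-0.    -0.    -0.002]
[ 1.19855733 -3.61935609 -7.78015918] [-1.58384875 -0.08542756 -0.00840802]
0.13 [[180.  186.4]] [[601.8  96. ]]
0.14 [[180.1 178.5]] [[601.7  88.8]]
0.15 [[180.1 169.6]] [[601.6  81.5]]
0.16 [[180.1 159.7]] [[601.6  74.2]]
```

View pics/w3.png

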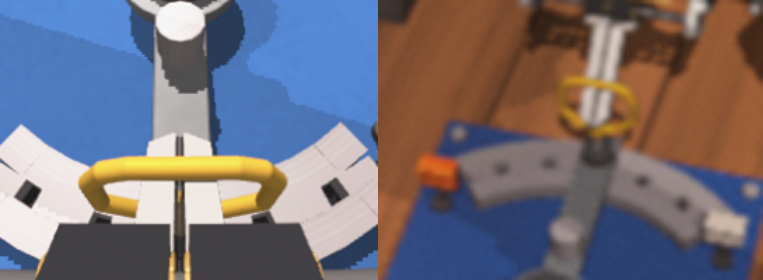

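Lifted by about 22 mm: the bar in the wrist view is at row 168, which puts it at z≈0.152, and the lift force is 7.8 N. Next I'll work out the arc about the pivot.

```bash
cat >> h.py <<'E'
def arc(p,angles,up=None):
    o=ctrl.get_obs();R0=Ro.from_euler('xyz',o['eef_rot']);c=np.array([p[0],p[1],0])
    for i,t in enumerate(angles):
        Q=Ro.from_rotvec([0,0,t]);P=c+Q.apply(o['ee_pos']-c)+[0,0,0 if up is None else up[i]]
        print(t,np.round(R0.inv().apply(P-o['ee_pos'])*100,2),np.round((R0.inv()*Q*R0).as_rotvec(),3))
E
python3 - <<'E'
from h import *
arc(np.load('p.npy'),[.02,.04,.06,.08,.1,.12,.14,.16,.18,.2])
E
```

```text
0.02 [ 0.32 -0.    0.  ] [-0.    -0.014 -0.014]
0.04 [ 0.65 -0.01  0.01] [-0.    -0.028 -0.028]
0.06 [ 0.97 -0.02  0.02] [-0.    -0.042 -0.042]
0.08 [ 1.29 -0.04  0.04] [-0.    -0.057 -0.057]
0.1 [ 1.61 -0.06  0.06] [-0.    -0.071 -0.071]
0.12 [ 1.93 -0.09  0.08] [-0.    -0.085 -0.085]
0.14 [ 2.25 -0.12  0.11] [-0.    -0.099 -0.099]
0.16 [ 2.57 -0.15  0.14] [-0.    -0.113 -0.113]
0.18 [ 2.89 -0.19  0.18] [-0.    -0.127 -0.127]
0.2 [ 3.21 -0.23  0.23] [-0.    -0.142 -0.141]
```

>>> play_rows(
  steps=[
    [[0.16,0,0,0,-0.007,-0.007,0],[0.32,0,0,0,-0.014,-0.014,0],[0.65,-0.01,0.01,0,-0.028,-0.028,0],[0.97,-0.02,0.02,0,-0.042,-0.042,0],[1.29,-0.04,0.04,0,-0.057,-0.057,0],[1.61,-0.06,0.06,0,-0.071,-0.071,0],[1.93,-0.09,0.09,0,-0.085,-0.085,0],[2.25,-0.12,0.12,0,-0.099,-0.099,0],[2.57,-0.15,0.15,0,-0.113,-0.113,0],[2.73,-0.17,0.17,0,-0.12,-0.12,0],[2.89,-0.19,0.19,0,-0.127,-0.127,0],[2.89,-0.19,0.19,0,-0.127,-0.127,0]],
  ],
)

```text
time_s: 5.6
ee_pos: [0.619, -0.0105, 0.1138]
eef_rot: [-2.356, 0.001, 0.228]
force: [1.8, -4.1, -7.1]
grip_width: 0.0007
```

```bash
python3 - <<'E'
from h import *
p=np.load('p.npy');o=ctrl.get_obs();print(o['force'],o['moment'])
c=ctrl.camera('wrist');t=ctrl.camera('top')
C=cv2.resize(c['frame'][60:330,110:420],None,fx=1.3,fy=1.3)
T=cv2.resize(t['frame'][140:240,190:300],None,fx=3.51,fy=3.51,interpolation=cv2.INTER_CUBIC)
cv2.imwrite('pics/w4.png',np.hstack([C,T[:C.shape[0]]]))
for s in(-.1,-.14,-.18,-.22):print(s,((proj(c,[jig(p,s,.18,.152),jig(p,s,.066,.078)])-[110,60])*1.3).round(1).tolist(),((proj(t,[jig(p,s,.18,.152),jig(p,s,.066,.078)])-[190,140])*3.51+[403,0]).round(1).tolist())
arc(p,[.02,.04,.06,.08,.1,.12,.14,.16])
E
```

```text
[ 1.81776226 -4.14578368 -7.07753149] [-1.71551841 -0.46231227 -0.10048214]
-0.1 [[151.6, 245.1], [183.4, 109.4]] [[680.6, 135.5], [575.8, 158.0]]
-0.14 [[171.8, 246.3], [187.6, 109.6]] [[679.5, 128.9], [575.4, 155.7]]
-0.18 [[192.1, 246.6], [191.8, 109.6]] [[678.2, 122.3], [575.0, 153.4]]
-0.22 [[212.3, 246.1], [196.0, 109.6]] [[676.6, 115.8], [574.5, 151.2]]
0.02 [ 0.32 -0.    0.  ] [-0.    -0.014 -0.014]
0.04 [ 0.65 -0.01  0.01] [-0.    -0.028 -0.028]
0.06 [ 0.97 -0.02  0.02] [-0.    -0.042 -0.042]
0.08 [ 1.29 -0.04  0.04] [-0.    -0.057 -0.057]
0.1 [ 1.61 -0.06  0.06] [-0.    -0.071 -0.071]
0.12 [ 1.93 -0.09  0.09] [-0.    -0.085 -0.085]
0.14 [ 2.25 -0.12  0.12] [-0.    -0.099 -0.099]
0.16 [ 2.57 -0.15  0.15] [-0.    -0.113 -0.113]
```

View pics/w4.png

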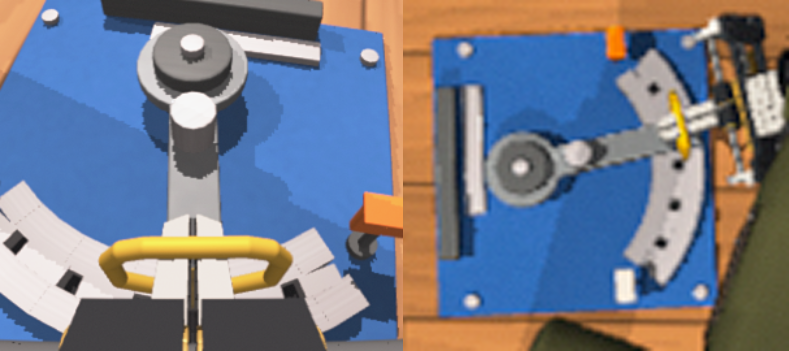

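The ring centre is at (197,248), so swing ≈ -0.19: it has followed the finger and sits between holes. I'll lower the finger so the pin rides on the quadrant, then close the sideways gap.

>>> play_rows(
  steps=[
    [[0,0.3,0.3,0,0,0,0],[0,0.6,0.6,0,0,0,0],[0,0.9,0.9,0,0,0,0],[0,1.2,1.2,0,0,0,0],[0,1.5,1.5,0,0,0,0],[0,1.8,1.8,0,0,0,0],[0,1.9,1.9,0,0,0,0],[0,1.9,1.9,0,0,0,0],[0.32,1.9,1.9,0,-0.014,-0.014,0],[0.65,1.9,1.9,0,-0.028,-0.028,0],[0.97,1.88,1.92,0,-0.042,-0.042,0],[1.29,1.86,1.94,0,-0.057,-0.057,0],[1.45,1.85,1.95,0,-0.064,-0.064,0],[1.45,1.85,1.95,0,-0.064,-0.064,0]],
  ],
)

```text
time_s: 6.87
ee_pos: [0.633, -0.0061, 0.0872]
eef_rot: [-2.355, 0.001, 0.321]
force: [-4.2, 1.5, 4.3]
grip_width: 0.0003
```

```bash
python3 - <<'E'
from h import *
p=np.load('p.npy');o=ctrl.get_obs();print(o['force'],o['moment'])
c=ctrl.camera('wrist');t=ctrl.camera('top')
C=cv2.resize(c['frame'][60:330,110:420],None,fx=1.3,fy=1.3)
T=cv2.resize(t['frame'][140:240,190:300],None,fx=3.51,fy=3.51,interpolation=cv2.INTER_CUBIC)
cv2.imwrite('pics/w5.png',np.hstack([C,T[:C.shape[0]]]))
for s in(-.18,-.2,-.22,-.262):print(s,((proj(c,[jig(p,s,.18,.142),jig(p,s,.18,.130),jig(p,s,.066,.078)])-[110,60])*1.3).round(1).tolist())
arc(p,[.01,.02,.03,.04,.05,.06,.07,.08])
E
```

```text
[-4.15955684  1.45179847  4.28852284] [0.26158081 0.5574702  0.42874882]
-0.18 [[141.0, 229.1], [144.7, 241.4], [181.6, 82.6]]
-0.2 [[152.1, 230.0], [155.0, 242.3], [183.9, 82.7]]
-0.22 [[163.2, 230.7], [165.3, 242.9], [186.2, 82.8]]
-0.262 [[186.8, 231.3], [187.2, 243.5], [191.0, 82.9]]
0.01 [ 0.16 -0.    0.  ] [-0.    -0.007 -0.007]
0.02 [ 0.32 -0.    0.  ] [-0.    -0.014 -0.014]
0.03 [ 0.48 -0.01  0.01] [-0.    -0.021 -0.021]
0.04 [ 0.64 -0.01  0.01] [-0.    -0.028 -0.028]
0.05 [ 0.8  -0.02  0.02] [-0.    -0.035 -0.035]
0.06 [ 0.97 -0.02  0.02] [-0.    -0.042 -0.042]
0.07 [ 1.13 -0.03  0.03] [-0.    -0.05  -0.049]
0.08 [ 1.29 -0.04  0.04] [-0.    -0.057 -0.056]
```

View pics/w5.png

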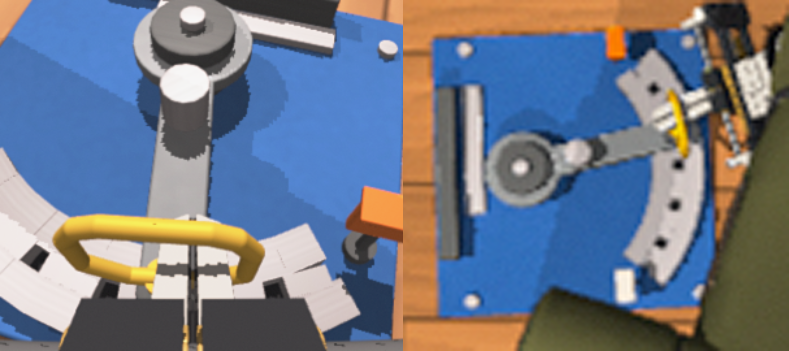

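The bar is at (158,229), so the pin is riding on the quadrant at s≈-0.21, and the finger is bearing on the ring's far side. I'll push slowly towards the hole.

>>> play_rows(
  steps=[
    [[0.08,0,0,0,-0.003,-0.003,0],[0.16,0,0,0,-0.007,-0.007,0],[0.24,0,0,0,-0.01,-0.01,0],[0.32,0,0,0,-0.014,-0.014,0],[0.4,0,0,0,-0.017,-0.017,0],[0.48,0,0,0,-0.021,-0.021,0],[0.48,0,0,0,-0.021,-0.021,0]],
  ],
)

```text
time_s: 7.55
ee_pos: [0.6377, -0.0044, 0.0871]
eef_rot: [-2.354, 0.001, 0.35]
force: [-1.8, 2.7, 2.4]
grip_width: 0.0004
```

```bash
cat >> h.py <<'E'
def ringfit(p,c):
    """swing and bar height from the yellow blob's outer edges in the wrist view"""
    h=cv2.cvtColor(c['frame'],cv2.COLOR_BGR2HSV);m=cv2.inRange(h,(20,130,90),(32,255,255));m[250:]=0
    n,l,st,_=cv2.connectedComponentsWithStats(m);k=1+np.argmax(st[1:,4]);x,y,w,hh=st[k,:4]
    L=np.array([x,x+w]);mid=L.mean()
    col=np.where(l[:,int(mid)]==k)[0];v=col[col<col[0]+14].mean()
    from scipy.optimize import fsolve
    f=lambda q:proj(c,jig(p,q[0],.18,q[1]))[0]-[mid,v]
    print('s,zbar',fsolve(f,[-.24,.14]).round(4),'blob',x,y,w,hh)
E
python3 - <<'E'
from h import *
p=np.load('p.npy');o=ctrl.get_obs();print(o['force'],o['moment'])
ringfit(p,ctrl.camera('wrist'))
arc(p,[.01,.02,.03,.04])
E
```

```text
[-1.84999599  2.72888461  2.38952328] [0.22485304 0.19431668 0.05503429]
s,zbar [-0.2387  0.1446] blob 152 226 156 24
0.01 [ 0.16 -0.    0.  ] [-0.    -0.007 -0.007]
0.02 [ 0.32 -0.    0.  ] [-0.    -0.014 -0.014]
0.03 [ 0.48 -0.01  0.01] [-0.    -0.021 -0.021]
0.04 [ 0.64 -0.01  0.01] [-0.    -0.028 -0.028]
```

>>> play_rows(
  steps=[
    [[0.06,0,0,0,-0.003,-0.003,0],[0.12,0,0,0,-0.005,-0.005,0],[0.18,0,0,0,-0.008,-0.008,0],[0.24,0,0,0,-0.011,-0.011,0],[0.3,0,0,0,-0.013,-0.013,0],[0.3,0,0,0,-0.013,-0.013,0]],
  ],
)

```text
time_s: 8.1
ee_pos: [0.6409, -0.0034, 0.0872]
eef_rot: [-2.355, -0.0, 0.368]
force: [0.6, -0.2, -0.8]
grip_width: 0.0008
```

```bash
python3 - <<'E'
from h import *
p=np.load('p.npy');o=ctrl.get_obs();print(o['force'],o['moment'])
ringfit(p,ctrl.camera('wrist'))
E
```

```text
[ 0.57579977 -0.24359424 -0.79268271] [-0.29013816 -0.10637401 -0.00729881]
s,zbar [-0.2553  0.1358] blob 161 235 138 15
```

The bar dropped and the push force vanished, so the pin has entered the hole. I'll centre the finger and lower it slightly so it isn't holding the ring up, then look.

>>> play_rows(
  steps=[
    [[-0.3,0.05,0.05,0,0,0,0],[-0.6,0.1,0.1,0,0,0,0],[-0.9,0.2,0.2,0,0,0,0],[-1.2,0.3,0.3,0,0,0,0],[-1.5,0.3,0.3,0,0.0,0.0,0],[-1.5,0.3,0.3,0,0,0,0]],
  ],
)

```text
time_s: 8.65
ee_pos: [0.6263, -0.0091, 0.0829]
eef_rot: [-2.355, 0.0, 0.368]
force: [-0.8, 0.2, -0.8]
grip_width: 0.0007
```

```bash
python3 - <<'E'
from h import *
p=np.load('p.npy');o=ctrl.get_obs();print(o['force'],o['moment'])
c=ctrl.camera('wrist');t=ctrl.camera('side');ringfit(p,c)
C=cv2.resize(c['frame'][60:330,110:420],None,fx=1.3,fy=1.3)
T=cv2.resize(t['frame'][140:240,190:300],None,fx=3.51,fy=3.51,interpolation=cv2.INTER_CUBIC)
cv2.imwrite('pics/w6.png',np.hstack([C,T[:C.shape[0]]]))
for z in(.13,.136,.142):print(z,((proj(c,jig(p,-.262,.18,z))-[110,60])*1.3).round(1).tolist(),((proj(t,jig(p,-.262,.18,z))-[190,140])*3.51+[403,0]).round(1).tolist())
E
```

```text
[-0.79267669  0.22233946 -0.77339103] [-0.34715962 -0.09000926  0.04049917]
s,zbar [-0.2489  0.1339] blob 189 232 149 18
0.13 [[206.3, 238.0]] [[604.9, 91.7]]
0.136 [[206.9, 231.8]] [[604.7, 87.4]]
0.142 [[207.4, 225.1]] [[604.5, 83.0]]
```

View pics/w6.png

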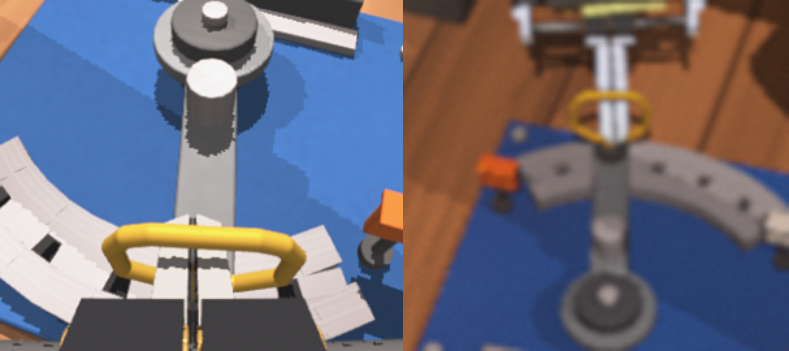

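The bar is at (205,238), which matches z≈0.130 (home) at s≈-0.262. The side view shows one open hole on the orange side and three on the white side. Now I'll withdraw along the finger.

>>> play_rows(
  steps=[
    [[0,0,-0.5,0,0,0,0],[0,0,-1.2,0,0,0,0],[0,0,-2,0,0,0,0],[0,0,-3,0,0,0,0],[0,0,-4,0,0,0,0],[0,0,-5,0,0,0,0],[0,0,-6.5,0,0,0,0],[0,0,-8,0,0,0,0],[0,0,-9.5,0,0,0,0],[0,0,-11,0,0,0,0],[0,-2,-13,0,0,0,0],[0,-4,-15,0,0,0,0],[0,-4,-15,0,0,0,0],[0,-4,-15,0,0,0,0],[0,-4,-15,0,0,0,0]],
  ],
)

```text
time_s: 10.0
ee_pos: [0.6547, -0.0819, 0.2168]
eef_rot: [-2.355, 0.001, 0.368]
force: [-0.4, 0.3, 0.0]
grip_width: 0.0007
```

```bash
python3 - <<'E'
from h import *
p=np.load('p.npy');o=ctrl.get_obs();print(o['force'],np.abs(o['joint_vel']).max())
c=ctrl.camera('wrist');t=ctrl.camera('side');ringfit(p,c)
C=cv2.resize(c['frame'],(468,351))
T=cv2.resize(t['frame'][140:240,190:280],None,fx=3.51,fy=3.51,interpolation=cv2.INTER_CUBIC)
cv2.imwrite('pics/w7.png',np.hstack([C,T[:351]]))
for z in(.13,.142):print(z,(proj(c,jig(p,-.262,.18,z))*351/384).round(1).tolist(),((proj(t,jig(p,-.262,.18,z))-[190,140])*3.51+[468,0]).round(1).tolist())
E
```

```text
[-0.41983897  0.30223258  0.02451104] 0.016625330652046976
s,zbar [-0.2482  0.1339] blob 224 205 72 25
0.13 [[240.2, 192.6]] [[669.9, 91.7]]
0.142 [[240.3, 187.2]] [[669.5, 83.0]]
```

View pics/w7.png

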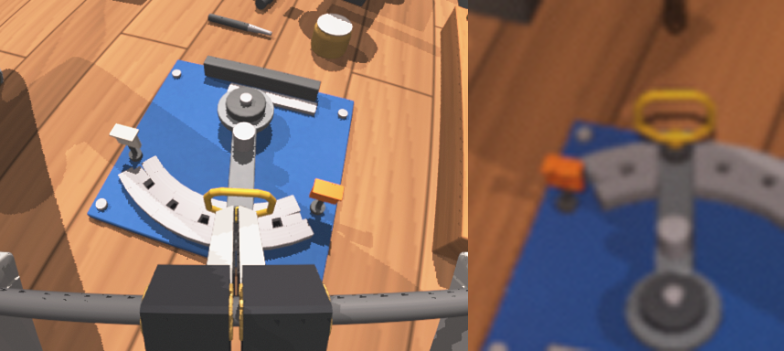

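The finger is out of the ring. The side view has the top bar at about row 95, where home predicts 92 and riding 83. The arm stands one hole from the middle on the orange side, and the robot is clear with about zero force. Handing in.

```bash
python3 -c "
from station import ctrl
print(ctrl.hand_in())"
```

```text
the job is handed in; nothing more can be done
None
```

The bending jig is reset: the arm stands one hole over, on the orange-flag side (the far side), and the pin is home in that hole. I handed the job in at about 10 s on the robot's clock.

- **Moves:** I put the shut fingers through the ring from outside at 45° and lifted the pin about 22 mm with roughly 8 N. I swung the arm to about -0.19 rad and let the pin ride on the quadrant. Then I pushed slowly until it dropped in, centred the finger and withdrew it.
- **Last checks:** By eye, the ring's top bar sits at the home height (z about 0.13 m) in both the wrist and side views. One hole is open on the orange side and three on the white side. The robot is clear, with the force near zero.
- **Disagreements:** My automatic fit on the yellow ring gave -0.248 rad and 0.134 m, against the nominal -0.262 rad and 0.130 m. Part of the ring is hidden by the finger in that view. In the last side view the ring also sits about 4 px (just over 1 px in the raw image) to one side of the prediction. I put both down to measuring error.
- **Contact force:** While closing the sideways gap, the finger pressed on the ring's lower corner with about 4 N for a moment.
- **Loose items:** My path stayed clear of the tools, tins and steel. I saw nothing disturbed in the views I checked, but those did not show every item at the end.

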